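# Build up a three-tier display stand

### The arm

A 6-joint arm with a two-finger parallel gripper is mounted at the origin on a cart in front of the work surface, level with it; the furniture and walls round the work are solid. World frame = base frame: x ahead of the robot, y to its left, z up, the work surface at z = 0. Lengths are in mm, angles in rad, forces in N, time in s.
With the tool pointing down it reaches from about 275 to 825 mm from the base axis. Payload 5.2 kg.
Tool frame: the origin (TCP) lies at the very end of the fingers, on their centre line; the grasp point (between the pads) lies 19 mm behind it; z points along the fingers, y is the direction in which the jaws open and shut (so a half turn about z gives the same grasp; the last joint's range is limited). The gripper opens to 93 mm and grips with 3 to 60 N. Pads are 15 mm wide; open, the fingers measure 128 mm over their backs; the gripper's body (75 mm by 188 mm) begins 65 mm behind the grasp point.
Start: joints at [-1.457, 0.259, 1.535, -0, 1.348, -0.203], TCP at [171.361, -522.628, 218.653] pointing down, gripper open.
Joint ranges: [-3.14, 3.14], [-0.91, 2.08], [0.19, 2.58], [-1.22, 4.36], [0.22, 2.71], [-3.12, 3.12]. Speed limits (rad/s): [2.57, 2.57, 3.14, 3.14, 3.14, 3.14].

### API

Orientations are given as [roll, pitch, yaw] about the fixed x, y, z axes, in that order (R = Rz(yaw) Ry(pitch) Rx(roll)).
In Python, from bench import robot gives the robot as it stands. The module is installed in compiled form; this text tells all that it offers. Calls block until the motion is done:
- robot.move_ptp(position, orientation): joint-space move of the TCP to a pose.
- robot.move_linear(position, ori=None, speed=150, f_stop=None): straight line of the TCP; ori=None keeps the orientation; speed is the mean speed in mm/s. With f_stop (N) it stops when the force on the tool has changed by that much, and returns True; else False.
- robot.move_j(angles): joint-space move.
- robot.move_gripper(opening): opening from 0.0 (shut) to 1.0 (fully open); the grip force is fixed at half the most; returns when the fingers have stopped.
- robot.sleep(seconds).
- robot.inverse_kinematics(position, orientation): joint angles nearest the present ones, or None.
- robot.get_image(name): name is "scene" or "top" or "wrist"; returns a dict with "img" (420x560x3 uint8, blue, green, red), "fovy" (degrees; the focal length in pixels is half the picture's height over the tangent of half this angle, whatever the lens; pixels are square), "cx", "cy" (the principal point, pixels), "eye" and "orientation" of the camera in the world. Camera axes: x right, y down, z forward; pixel columns grow to the right and rows downward; lengths in mm; the calibration is good to about 2 mm. A picture is of the moment at which its call begins. There is no depth.
A pose or a line that the arm cannot do raises robot.MotionError and nothing moves.
- robot.hand_in(): hands the job in, once; it reports no verdict.
Readings, each from a call of its own:
- robot.current_t(): time.
- robot.current_qpos(): joint angles.
- robot.current_joint_vel(): joint speeds.
- robot.current_joint_efforts(): joint torques, N m.
- robot.current_tcp_pos(): TCP position.
- robot.current_eef_rot(): TCP orientation.
- robot.current_contact_force(): force on the tool from outside, world axes, zero at the start.
- robot.current_ft_torque(): the same for the moment, N m.
- robot.current_gripper_width(): opening from 0.0 (shut) to 1.0 (fully open).
Only numpy, scipy, OpenCV 4.12 (cv2) and the standard library are available. Lean on these libraries where they do the work, as an engineer would, in place of code of your own. Each camera call takes 0.05 s, during which the arm holds its last target.

### The job

Put the three-tier display stand together on the round walnut board, one piece at a time from the bottom up: stand the largest steel tier upright in the middle of the board, then plug the medium tier onto its column, the smallest tier onto that, and last the wooden-knobbed finial on top. Each piece must be fully down on its spigot and let go before the next one; set the pieces down without dropping or ramming them, and leave the egg cup, the shell-shaped box and the hand bell where they are.

Things in the scene. Friction and masses are not known exactly. Their poses are not given: they have to be found in the camera images.
- board: Round board of plain dark walnut, 170 mm across and 16 mm thick, lying fixed on the worktop; it does not move. Origin: centre of its underside (top face 16 mm above), z up. The board and the three tiers change places from start to start.
- tier_large: Largest of 3 steel tiers, round about z: dish 160 mm wide on a foot 52 mm wide; column 26 mm thick (grasp it). Origin: foot's underside centre. Heights (mm): dish 17-25, straight column 30-80, flat shoulder 80, spigot 80-95 (18 thick, tapering to 6). Socket in the foot (20.4 wide, 17 deep) fits any spigot, rests on its shoulder. Placed: origin 16 mm above the board's. 500 g.
- tier_medium: Medium of 3 steel tiers, round about z: dish 124 mm wide on a foot 52 mm wide; column 26 mm thick (grasp it). Origin: foot's underside centre. Heights (mm): dish 17-25, straight column 30-72, flat shoulder 72, spigot 72-87 (18 thick, tapering to 6). Socket in the foot (20.4 wide, 17 deep) fits any spigot, rests on its shoulder. Placed: origin 80 mm above the largest tier's. 360 g.
- tier_small: Smallest of 3 steel tiers, round about z: dish 92 mm wide on a foot 52 mm wide; column 26 mm thick (grasp it). Origin: foot's underside centre. Heights (mm): dish 17-25, straight column 30-64, flat shoulder 64, spigot 64-79 (18 thick, tapering to 6). Socket in the foot (20.4 wide, 17 deep) fits any spigot, rests on its shoulder. Placed: origin 72 mm above the medium tier's. 250 g.
- finial: Top piece, round about z, 62 mm high: steel ferrule 38 mm wide, 19 high, narrow neck, dark wood knob 29 mm wide, straight from 41 to 51 mm above the origin (grasp it there, from above). Origin: centre of its underside, which has the tiers' socket (20.4 mm wide, 17 deep). Placed: origin 64 mm above the smallest tier's. 140 g.
- egg_cup: Bystander, loose: little polished metal egg cup, 43 mm across, 40 mm high. Origin: centre of its underside, z up.
- shell_box: Bystander, loose: closed polished shell-shaped box, 63 x 60 x 27 mm. Origin: centre of its underside, z up.
- copper_bell: Bystander, loose: copper hand bell with an upright dark grip, 59 mm across, 90 mm high. Origin: centre of its underside, z up.
Not all that is in view belongs to the job. Leave any purple or red look-alike of the finial alone.

How it is judged:
By the outcome, as a careful person would: the job done as asked, in the order asked, and still so for the second after the job is handed in, with the robot touching nothing.
It also fails if it takes over 102 s, if anything falls off the work surface, if the arm or the gripper's body presses on something with over 40 N, if the wrist force passes 120 N, or if a joint passes its speed limit or range.

## Working session

There is one attempt and no reset: what is moved stays moved. The work goes in short steps, each a Python script; the robot and the scene stay as the last script left them, time stands still between calls to the robot, and variables do not carry over. Pictures are saved under pics/ and viewed, and the job is handed in when it is done.

```bash
mkdir -p pics
python3 - <<'E'
from bench import robot
import cv2
for n in ["scene","top","wrist"]:
    d=robot.get_image(n); cv2.imwrite(f"pics/{n}0.png",d["img"])
    print(n,{k:v for k,v in d.items() if k!="img"})
print(robot.current_t(),robot.current_eef_rot(),robot.current_contact_force())
E
```

```text
scene {'fovy': 52.42883440472662, 'cx': 285.5010024579792, 'cy': 208.09667079344206, 'eye': array([-19.42403639, 668.61934636, 719.12284843]), 'orientation': array([-2.2060436 , -0.02385257, -2.34829228])}
top {'fovy': 56.79178625700943, 'cx': 277.6443034179343, 'cy': 204.37343293638094, 'eye': array([ 467.7627144 ,   17.13891782, 1070.33915749]), 'orientation': array([-3.00372632,  0.00812636, -1.57590983])}
wrist {'fovy': 60.176610573581605, 'cx': 276.92827906172386, 'cy': 211.3375519407901, 'eye': array([ 248.92052137, -497.21973117,  383.99034203]), 'orientation': array([ 2.84625255e+00,  2.34724419e-03, -1.25411392e+00])}
0.15 [-3.14025085e+00 -2.57697904e-04  3.16776992e-01] [ 0.51609892 -0.19059632 -0.12054315]
```

View pics/scene0.png

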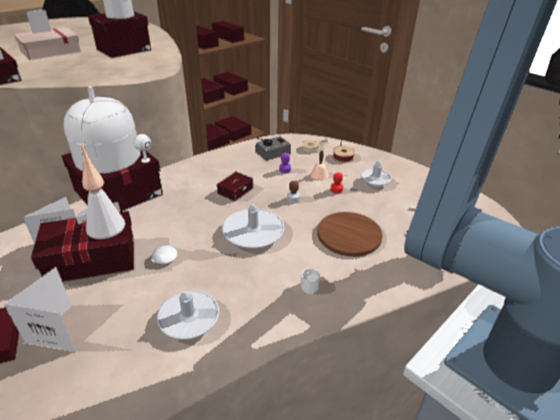

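View pics/top0.png

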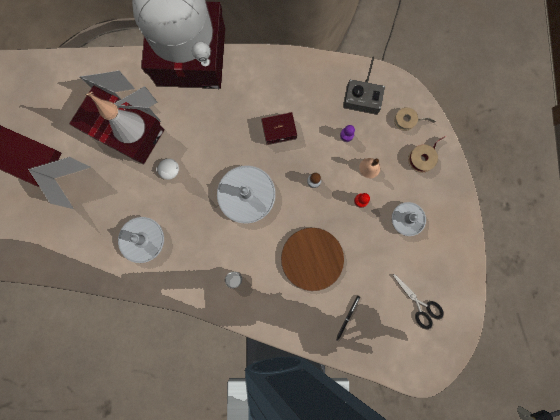

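View pics/wrist0.png

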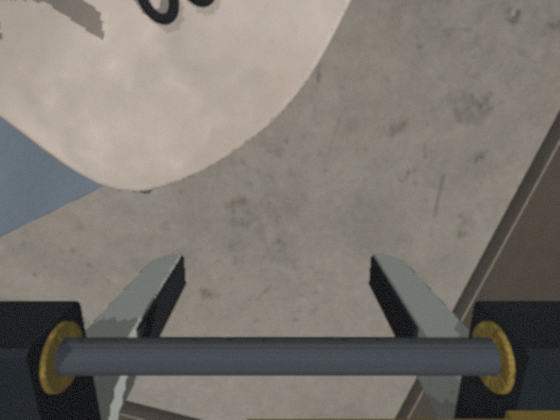

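Candidates in the top view:
- **Finial:** the brown-knobbed piece at (315,180) is the choice. Purple (348,132) and red (362,200) are decoys, and the bell is at (372,167).
- **Tiers:** large (245,194), medium (141,240), small (408,219).
- **Board:** (312,259).

Next I'll take close crops and measure positions.

```bash
cat > h.py <<'E'
import numpy as np, cv2
from scipy.spatial.transform import Rotation as R
from bench import robot
def ray(d,u,v):
    f=d["img"].shape[0]/2/np.tan(np.radians(d["fovy"])/2)
    r=R.from_euler("xyz",d["orientation"]).as_matrix()@np.array([(u-d["cx"])/f,(v-d["cy"])/f,1.])
    return np.array(d["eye"]),r
def onz(d,u,v,z):
    e,r=ray(d,u,v); return e+r*(z-e[2])/r[2]
def proj(d,p):
    f=d["img"].shape[0]/2/np.tan(np.radians(d["fovy"])/2)
    c=R.from_euler("xyz",d["orientation"]).as_matrix().T@(np.array(p)-d["eye"])
    return np.array([d["cx"]+f*c[0]/c[2],d["cy"]+f*c[1]/c[2]])
def circ(p):
    p=np.asarray(p);A=np.c_[2*p[:,:2],np.ones(len(p))]
    s=np.linalg.lstsq(A,(p[:,:2]**2).sum(1),rcond=None)[0]
    return s[:2],np.sqrt(s[2]+s[0]**2+s[1]**2)
def rimfit(d,seed,z,rad,tol=12):
    """radial edge search about seed (world xy): strongest edge within tol of rad on plane z"""
    g=cv2.GaussianBlur(d["img"],(3,3),0).astype(float)
    c=np.array(seed,float)
    for it in range(4):
        pts=[]
        for a in np.linspace(0,2*np.pi,120,endpoint=False):
            rr=np.arange(rad-tol,rad+tol,0.7)
            uv=np.array([proj(d,[c[0]+q*np.cos(a),c[1]+q*np.sin(a),z]) for q in rr]).astype(np.float32)
            s=cv2.remap(g,uv[None,:,0],uv[None,:,1],cv2.INTER_LINEAR)[0]
            e=np.abs(s[4:]-s[:-4]).sum(1)
            k=e.argmax()
            if e[k]>40: q=rr[k+2]; pts.append([c[0]+q*np.cos(a),c[1]+q*np.sin(a)])
        pts=np.array(pts); 
        for _ in range(5):
            c2,r2=circ(pts); res=np.abs(np.hypot(*(pts-c2).T)-r2); keep=res<max(1.5,2*np.median(res)); pts=pts[keep]
        c=c2; tol=max(6,tol*0.7)
    return c,r2,len(pts)
E
python3 - <<'E'
from h import *
d=robot.get_image("top"); s=robot.get_image("scene")
for n,px,z,r in [("large",(245,194),25,80),("medium",(141,240),25,62),("small",(408,219),25,46),("board",(312,259),16,85)]:
    c,rr,k=rimfit(d,onz(d,*px,z)[:2],z,r); print(n,"top",c.round(1),rr.round(1),k,end=" | ")
    try:
        c,rr,k=rimfit(s,c,z,r); print("scene",c.round(1),rr.round(1),k)
    except Exception as e: print(e)
for n,px,z in [("finialknob",(315,180),55),("red",(362,200),50),("purple",(348,132),50),("bell",(374,162),80),("egg",(233,281),40),("shell",(167,168),15),("cone",(118,130),60)]:
    print(n,onz(d,*px,z).round(0))
a=d["img"][110:240,290:440]; b=s["img"][140:260,240:400]
a=cv2.resize(a,(400,346),interpolation=cv2.INTER_CUBIC);b=cv2.resize(b,(400,346),interpolation=cv2.INTER_CUBIC)
cv2.imwrite("pics/crop1.png",np.hstack([a,b]))
E
```

```text
large top [643. 111.] 80.0 45 | scene [640.2 112.9] 80.0 53
medium top [521.1 395.3] 60.3 38 | scene [517.9 395.4] 62.0 69
small top [ 572.  -326.3] 43.5 39 | scene [ 566.  -323.1] 43.1 31
board top [466.7 -66.5] 84.8 97 | scene [460.5 -60. ] 88.1 97
finialknob [674. -75.  55.]
red [ 620. -199.   50.]
purple [ 807. -168.   50.]
bell [ 715. -227.   80.]
egg [410. 142.  40.]
shell [718. 333.  15.]
cone [814. 456.  60.]
```

View pics/crop1.png

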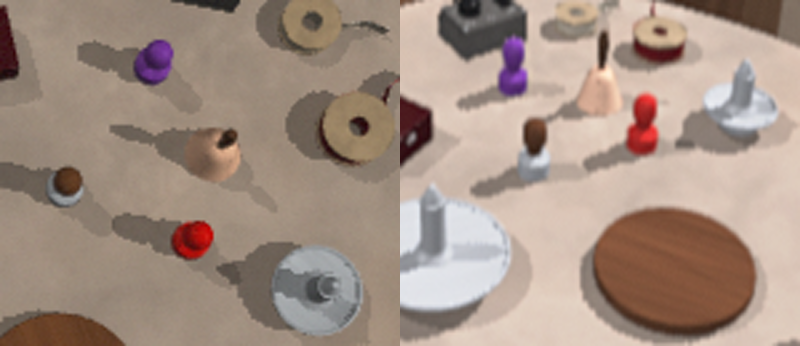

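The crop confirms the brown-knobbed, steel-ferruled finial at about (315,180) in the top view. The purple and red pieces are solid-coloured decoys. Next I'll take wrist views over the board and the large tier.

Run:
```python
from h import *
import pickle
P=np.pi
for n,p in [("board",(440,-64,220)),("large",(615,112,220))]:
    robot.move_ptp(list(p),[P,0,0]); robot.sleep(0.2)
    d=robot.get_image("wrist"); cv2.imwrite(f"pics/w_{n}.png",d["img"]); pickle.dump(d,open(f"{n}.pkl","wb"))
    print(n,robot.current_t(),robot.current_qpos(),robot.current_tcp_pos(),d["eye"],proj(d,[p[0]+25,p[1],16]))
    z,r=(16,85) if n=="board" else (25,80)
    try: print(rimfit(d,[[464,-64],[642,112]][n=="large"],z,r))
    except Exception as e: print(e)
```

```text
board 2.425 [-3.97413907e-01  6.53221432e-02  1.76678619e+00 -3.43870942e-05
  1.30962964e+00  1.17437798e+00] [440.02962904 -64.54978443 219.91643508] [521.68962949 -64.9314763  385.96569357] [276.35078042 158.78416172]
(array([467.06275987, -67.63115593]), np.float64(83.96961811413878), 111)
large 3.65 [-1.03274707e-04  3.91460699e-01  1.34154215e+00 -1.71574319e-04
  1.40794170e+00  1.57255719e+00] [614.73093545 110.67440403 220.62619484] [696.20387149 110.2211541  386.76114447] [275.47655496 158.48503853]
(array([643.04663451, 110.99730716]), np.float64(79.97409076807091), 94)
```

```bash
cd pics; python3 -c "
import cv2,numpy as np
cv2.imwrite('w1.png',cv2.resize(np.hstack([cv2.imread('w_board.png'),cv2.imread('w_large.png')]),(800,300)))"
```

```text
(no output)
```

View pics/w1.png

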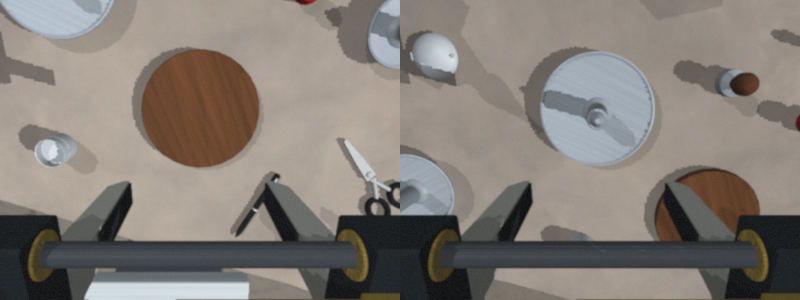

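Wrist-view centres are board (467.1, -67.6), image centre about (277,150), and large tier (643.0, 111.0), at about (277,152). Both agree with the top view to about 1 mm. Now placing the large tier.

```bash
cat >> h.py <<'E'
P=np.pi; D=[P,0,0]
def st(m): print(m,"t%.2f"%robot.current_t(),"tcp",np.round(robot.current_tcp_pos(),1),"F",np.round(robot.current_contact_force(),1),"w%.3f"%robot.current_gripper_width())
def grasp(x,y,z,open_=1.0):
    robot.move_gripper(open_)
    robot.move_ptp([x,y,z+100],D); robot.move_linear([x,y,z],D,speed=80); st("at"); robot.move_gripper(0.0); st("grip")
def lower(x,y,z,over=4,f=8):
    """descend from 6 mm above z, stopping on contact"""
    robot.move_linear([x,y,z+7],D,speed=60); robot.sleep(.3); st("pre")
    r=robot.move_linear([x,y,z-over],D,speed=15,f_stop=f); st("contact %s"%r); return r
E
python3 - <<'E'
from h import *
grasp(643,111,33)
robot.move_linear([643,111,140],D,speed=120); robot.sleep(.2); st("lift")
robot.move_ptp([467,-67.4,140],D); robot.sleep(.2)
d=robot.get_image("wrist"); cv2.imwrite("pics/carry1.png",d["img"])
s=robot.get_image("scene"); cv2.imwrite("pics/carry1s.png",s["img"]); st("over")
E
```

```text
at t5.72 tcp [643.5 111.   33.7] F [-0.  -0.4 -0. ] w1.002
grip t6.78 tcp [643.  111.2  33. ] F [-0.3  0.3 -0.5] w0.277
lift t8.03 tcp [642.5 111.  139. ] F [-0.4 -0.1 -5.3] w0.274
over t9.31 tcp [467.6 -66.9 139.8] F [-0.9  0.1 -5.3] w0.277
```

View pics/carry1.png

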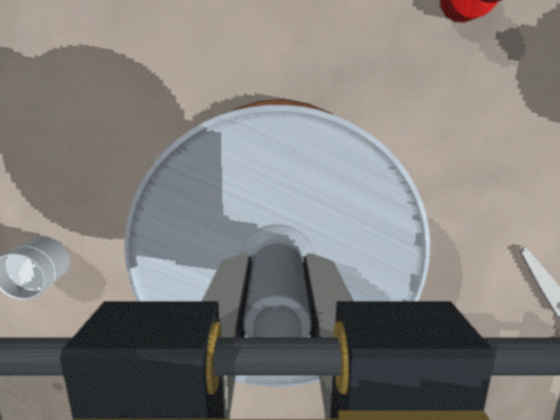

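View pics/carry1s.png

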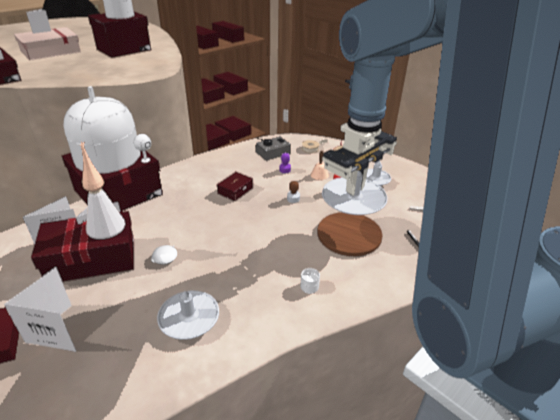

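The large tier is held upright, with the dish centred at about (277,243) in the wrist view. Lowering it onto the board.

Run:
```python
from h import *
d=robot.get_image("wrist"); t=robot.current_tcp_pos()
try: print("dish",rimfit(d,t[:2],t[2]-33+25,80,8),t)
except Exception as e: print(e)
lower(467.1,-67.4,49)
```

```text
dish (array([468.08318729, -66.58917236]), np.float64(77.99729959194367), 77) [467.4442892  -66.94728456 139.8232513 ]
pre t11.21 tcp [467.2 -67.4  56.1] F [-0.7 -0.  -6. ] w0.276
contact True t11.73 tcp [467.1 -67.3  48.8] F [ 0.4 -0.2  4.3] w0.279
```

Run:
```python
from h import *
robot.move_gripper(1.0); st("rel")
robot.move_linear([467,-67.4,170],D,speed=120)
robot.move_linear([440,-67.4,250],D,speed=150);robot.sleep(.2)
d=robot.get_image("wrist"); cv2.imwrite("pics/p1.png",d["img"])
print("dish",rimfit(d,[467,-67],41,80))
robot.move_ptp([495,395,220],D);robot.sleep(.2)
d=robot.get_image("wrist"); cv2.imwrite("pics/m.png",d["img"])
print("medium",rimfit(d,[520,395],25,62)); st("")
cv2.imwrite('pics/w2.png',cv2.resize(np.hstack([cv2.imread('pics/p1.png'),cv2.imread('pics/m.png')]),(800,300)))
```

```text
rel t12.89 tcp [465.7 -66.8  47.7] F [-0.2 -0.5 -0.5] w1.000
dish (array([467.09958873, -67.68642056]), np.float64(79.73469659814926), 96)
medium (array([520.21967479, 394.18348743]), np.float64(61.95227913788535), 74)
 t16.98 tcp [495.6 394.1 220.3] F [ 0.   0.1 -0. ] w0.998
```

View pics/w2.png

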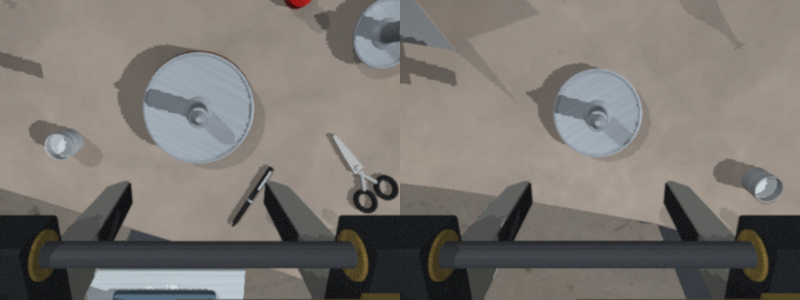

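The large tier is centred and upright on the board: dish (467.1, -67.7), image centre (277,150). The medium tier is at (520.2, 394.4), image centre (277,157). Next I'll plug it onto the large tier.

```bash
cat >> h.py <<'E'
def insert(x,y,z):
    robot.move_linear([x,y,z+22],D,speed=80); robot.sleep(.3); st("pre")
    d=robot.get_image("wrist"); cv2.imwrite("pics/ins%d.png"%z,d["img"])
    r=robot.move_linear([x,y,z+3],D,speed=30,f_stop=10); st("in %s"%r)
    if not r:
        r=robot.move_linear([x,y,z-4],D,speed=12,f_stop=10); st("seat %s"%r)
E
python3 - <<'E'
from h import *
grasp(520.2,394.4,33)
robot.move_linear([520.2,394.4,210],D,speed=150); robot.sleep(.2); st("lift")
robot.move_ptp([467.1,-67.5,210],D); robot.sleep(.2)
d=robot.get_image("wrist"); t=robot.current_tcp_pos()
try: print("dish",rimfit(d,t[:2],t[2]-33+25,62,8),t)
except Exception as e: print(e)
insert(467.1,-67.5,129)
E
```

```text
at t19.05 tcp [520.6 394.6  33.7] F [-0.5 -0.  -0.1] w1.000
grip t20.11 tcp [520.2 394.5  33. ] F [ 0.7  1.6 -0.3] w0.273
lift t21.64 tcp [519.9 394.2 209. ] F [ 0.8  0.5 -2.8] w0.273
dish (array([467.66527551, -66.39782185]), np.float64(59.49042739662732), 54) [467.32686092 -66.90512973 209.91923597]
pre t24.78 tcp [467.3 -67.6 151.4] F [ 0.1  0.3 -2.3] w0.276
in False t25.62 tcp [467.2 -67.5 132. ] F [-0.4  0.5 -4.4] w0.272
seat True t26.02 tcp [467.4 -67.6 128.8] F [-0.5  0.3  4.7] w0.274
```

Contact came at the expected seat height (128.8 against 129). Releasing, checking, then looking at the small tier.

Run:
```python
from h import *
robot.move_gripper(1.0); st("rel")
robot.move_linear([467,-67.4,250],D,speed=120)
robot.move_ptp([545,-324,220],D);robot.sleep(.2)
d=robot.get_image("wrist"); cv2.imwrite("pics/s.png",d["img"])
print("small",rimfit(d,[571,-325],25,46)); st("")
s=robot.get_image("scene"); t=robot.get_image("top")
print("med dish top",rimfit(t,[467,-67],16+80+25,62))
cv2.imwrite('pics/w3.png',cv2.resize(np.hstack([s["img"],d["img"]]),(800,300)))
```

```text
rel t27.18 tcp [466.3 -67.2 127.6] F [-0.4 -0.6 -0.8] w0.999
small (array([ 573.63916743, -328.09092886]), np.float64(44.39936425896586), 79)
 t29.64 tcp [ 545.4 -322.7  220.9] F [-0.2 -0.8  0.3] w1.003
med dish top (array([469.4707337 , -72.02080486]), np.float64(63.379794111231256), 22)
```

View pics/w3.png

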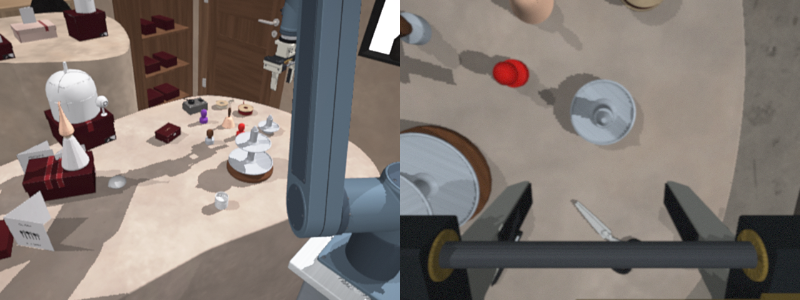

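The medium tier sits on the large one. The small tier's fit radius is off (44 against 46), so I'll check its centre from a closer view using a metal mask.

Run:
```python
from h import *
robot.move_linear([545,-326,170],D,speed=150);robot.sleep(.2)
d=robot.get_image("wrist")
im=d["img"].astype(int); m=((im[...,0]-im[...,2])>0).astype(np.uint8)*255
uv=proj(d,[572,-326,25]); print(uv)
m=cv2.morphologyEx(m,cv2.MORPH_OPEN,np.ones((3,3),np.uint8))
n,l,stt,c=cv2.connectedComponentsWithStats(m); k=l[int(uv[1]),int(uv[0])]; print(k,stt[k],c[k])
cs,_=cv2.findContours((l==k).astype(np.uint8),cv2.RETR_EXTERNAL,cv2.CHAIN_APPROX_NONE)
h=cv2.convexHull(max(cs,key=cv2.contourArea))[:,0]
print("hull circ",circ([onz(d,*q,25) for q in h]))
print("rim",rimfit(d,[572,-327],25,46,8))
v=d["img"].copy(); 
for q in h: cv2.circle(v,tuple(map(int,q)),1,(0,0,255),-1)
for z,c in((25,(0,255,0)),(79,(255,0,0))): cv2.drawMarker(v,tuple(proj(d,[572.5,-327,z]).astype(int)),c,0,12)
cv2.imwrite("pics/s2.png",v)
```

```text
[276.14138308 167.65410709]
2 [ 227  113  106  105 8776] [279.61998633 164.97880583]
hull circ (array([ 572.38506681, -329.05737998]), np.float64(46.004665530603084))
rim (array([ 573.61447825, -328.00775956]), np.float64(44.31996569318571), 87)
```

View pics/s2.png

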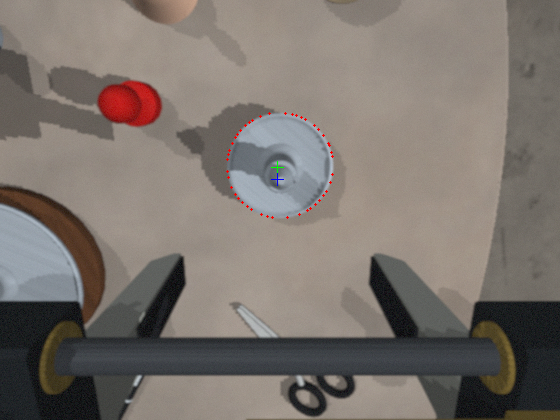

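The mask hull fits r = 46.0 with centre (572.4, -329.1), at pixel (279,165). Grasping the small tier there; the jaws centre it in y.

Run:
```python
from h import *
grasp(572.4,-328.7,33)
robot.move_linear([572.4,-328.7,280],D,speed=150); robot.sleep(.2); st("lift")
robot.move_ptp([467.1,-67.5,280],D); robot.sleep(.2)
insert(467.1,-67.5,201)
```

```text
at t32.39 tcp [ 572.8 -329.    33.7] F [-0.1  0.4 -0.4] w0.999
grip t33.45 tcp [ 572.4 -328.8   33. ] F [-0.1 -0.3  0.1] w0.275
lift t35.45 tcp [ 572.3 -328.6  279.4] F [ 0.3  0.7 -2.6] w0.275
pre t37.90 tcp [467.3 -67.6 223.4] F [ 0.2 -0.7 -2.3] w0.274
in False t38.73 tcp [467.2 -67.5 204.1] F [-0.   0.6 -2.4] w0.274
seat True t39.14 tcp [467.5 -67.6 200.8] F [-1.1 -0.   4.4] w0.270
```

View pics/ins201.png

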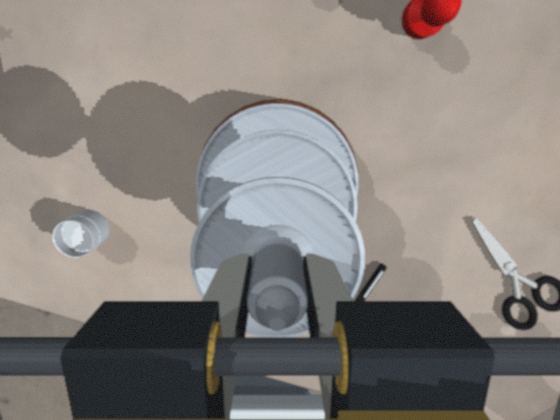

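The small tier is seated at the expected height (200.8 against 201), and the tiers line up about column 277. Releasing and locating the finial.

Run:
```python
from h import *
robot.move_gripper(1.0); st("rel")
robot.move_linear([467,-67.4,300],D,speed=120)
robot.move_ptp([645,-75,200],D);robot.sleep(.2)
d=robot.get_image("wrist"); s=robot.get_image("scene"); t=robot.get_image("top")
im=d["img"].astype(int)
uv=proj(d,[674,-75,50]).astype(int); print(uv)
b,g,r=im[...,0],im[...,1],im[...,2]
m=((r-b>15)&(r<150)&(r>1.35*b)).astype(np.uint8)
n,l,stt,c=cv2.connectedComponentsWithStats(m)
for k in range(1,n):
    if stt[k,4]>150: print(stt[k],c[k],onz(d,*c[k],50).round(1))
cv2.imwrite("pics/f.png",cv2.resize(np.hstack([d["img"],s["img"]]),(800,300)))
cv2.imwrite("pics/f2.png",cv2.resize(d["img"][uv[1]-70:uv[1]+70,uv[0]-70:uv[0]+70],(420,420)))
st("")
```

```text
rel t40.31 tcp [466.7 -67.3 199.7] F [ 0.6 -0.   0.7] w1.002
[276 163]
[ 112    0  112   30 1852] [156.84395248   9.62311015] [795.3  18.9  50. ]
[ 410   79   49   61 1769] [431.09214245 108.53306953] [ 720.5 -205.6   50. ]
[454 102  42  18 457] [476.31291028 110.19474836] [ 719.1 -244.    50. ]
[263 139  31  32 771] [278.22438392 154.76523995] [681.6 -76.5  50. ]
[ 384  185   47   47 1006] [402.96520875 206.52584493] [ 634.4 -190.5   50. ]
[ 198  268  147   68 2232] [273.06810036 288.22670251] [551.1 -71.5  50. ]
[  38  321   45   74 1555] [ 55.50932476 357.78971061] [470.1 156.1  50. ]
[ 472  321   45   74 1576] [498.31662437 357.83756345] [ 469.8 -306.6   50. ]
[436 410 124  10 666] [521.77177177 415.25075075] [ 394.2 -345.8   50. ]
 t42.48 tcp [644.8 -75.1 201.3] F [ 0.7  0.5 -0.5] w0.998
```

View pics/f.png

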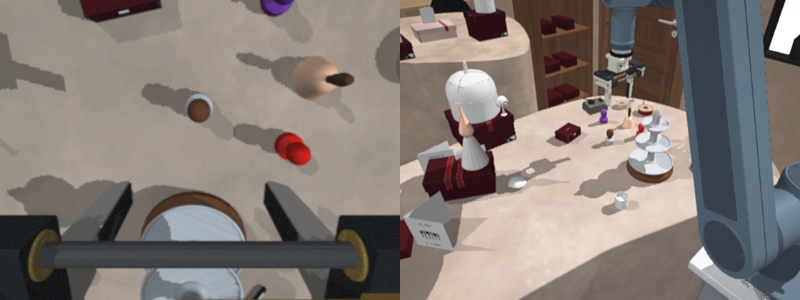

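View pics/f2.png

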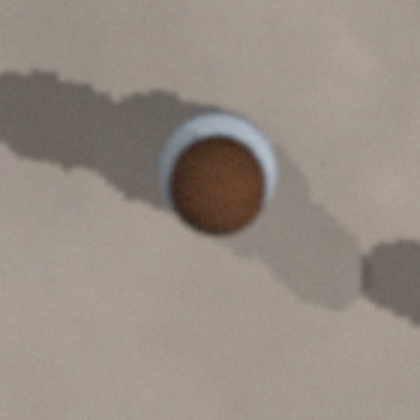

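The finial's brown knob is at wrist pixel (278,155). The ferrule circle centre, at about (278.7,150.7), gives a cross-check.

Run:
```python
from h import *
d=robot.get_image("wrist");t=robot.get_image("top")
print(onz(d,278.2,154.8,48),onz(d,278.7,150.7,17))
im=t["img"].astype(int)[165:195,300:330];m=((im[...,2]-im[...,0]>25)&(im[...,2]<130)).astype(np.uint8)
n,l,s,c=cv2.connectedComponentsWithStats(m)
for k in range(1,n): print(s[k],onz(t,c[k][0]+300,c[k][1]+165,48).round(1))
```

```text
[681.35104206 -76.32138133  48.        ] [680.93685581 -76.90083434  17.        ]
[ 2 15  5  1  5] [675.1 -46.2  48. ]
[18 15  2  1  2] [674.9 -85.   48. ]
[ 2 18  1  1  1] [667.  -40.8  48. ]
[ 2 20  1  2  2] [660.2 -40.7  48. ]
```

Both agree at (681.1, -76.6).

Run:
```python
from h import *
grasp(681.1,-76.6,27)
robot.move_linear([681.1,-76.6,330],D,speed=150); robot.sleep(.2); st("lift")
robot.move_ptp([467.1,-67.5,330],D); robot.sleep(.2)
insert(467.1,-67.5,259)
```

```text
at t44.62 tcp [681.6 -76.7  27.7] F [-0.2 -0.1 -0.2] w0.996
grip t45.65 tcp [681.1 -76.6  27. ] F [-0.2 -0.5  0.1] w0.304
lift t48.02 tcp [681.  -76.6 329.5] F [ 0.6 -0.1 -1.2] w0.302
pre t50.14 tcp [467.3 -67.6 281.4] F [ 0.8 -0.2 -1.4] w0.303
in False t50.98 tcp [467.2 -67.5 262.1] F [ 0.1 -0.2 -0.5] w0.304
seat True t51.39 tcp [467.7 -67.8 258.7] F [ 0.2 -0.1  5.2] w0.299
```

View pics/ins259.png

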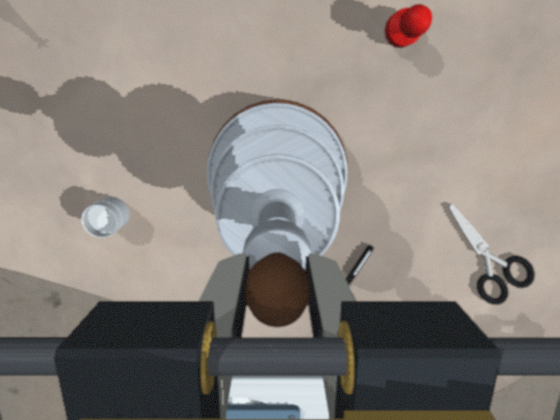

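Run:
```python
from h import *
robot.move_gripper(1.0); st("rel")
robot.move_linear([467,-67.4,360],D,speed=100)
robot.move_ptp([520,-330,330],D);robot.sleep(.5)
s=robot.get_image("scene"); t=robot.get_image("top"); st("")
for z in (16,96,168,232,294): print(z,proj(s,[467.1,-67.6,z]).round(1),proj(t,[467.1,-67.6,z]).round(1))
c=proj(s,[467,-67,150]).astype(int)
cv2.imwrite("pics/e1.png",cv2.resize(s["img"][c[1]-75:c[1]+75,c[0]-75:c[0]+75],(600,600),interpolation=cv2.INTER_CUBIC))
cv2.imwrite("pics/e2.png",t["img"])
```

```text
rel t52.52 tcp [466.9 -67.5 257.7] F [-0.8  0.3  0. ] w1.001
 t55.35 tcp [ 520.  -329.9  330. ] F [ 0.4 -0.9  0.4] w0.999
16 [349.2 230. ] [312.4 258.4]
96 [352.8 205.2] [315.  258.4]
168 [356.4 181. ] [317.7 258.4]
232 [359.8 157.6] [320.5 258.4]
294 [363.3 133.3] [323.7 258.4]
```

View pics/e1.png

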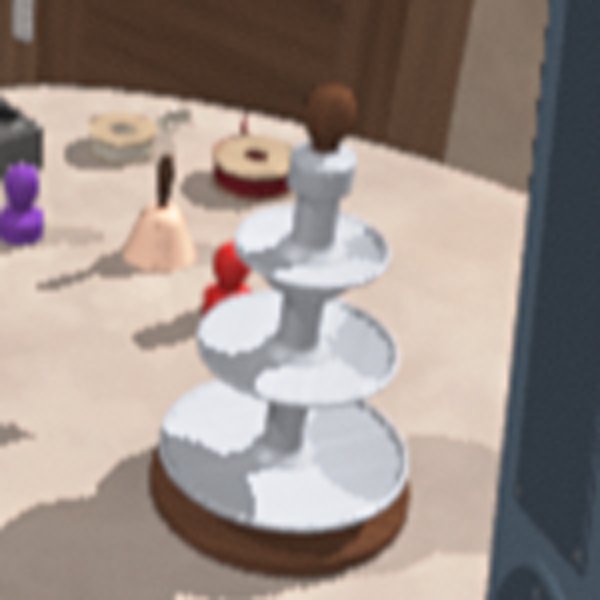

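View pics/e2.png

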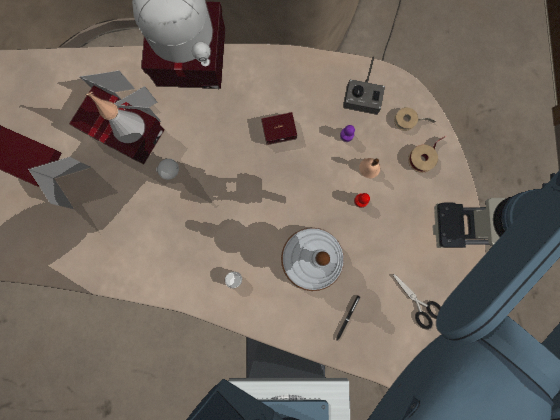

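The stand is complete. The knob is at top-view pixel (322,258), against a predicted (323,258). The egg cup (233,281), box (167,168) and bell (372,167) are unchanged.

Run:
```python
from bench import robot
robot.hand_in(); print(robot.current_t())
```

```text
the job is handed in; nothing more can be done
the job is handed in; nothing more can be done
```

The display stand is assembled on the walnut board and handed in at about 55 s of the 102 s allowed. I placed the large tier, medium tier, small tier and finial in that order, letting each one go before taking the next.

- **Seating:** every piece touched down within 0.3 mm of its expected height, with a contact-force change of about 10 N. At each reading the force on the tool stayed below 7 N.
- **Final pictures:** in the scene and top views the stand is centred and upright. The egg cup, shell box, bell and both look-alikes are where they started, and the gripper is well clear.
- **Checks that disagreed:**
  - The scene camera put the board about 7–9 mm off the other two views. Its fit radius was wrong (88 mm instead of 85), so I used the top and wrist views, which agreed to about 1 mm.
  - The small tier's rim fit came out at 44 mm instead of 46, so I grasped from a colour-mask fit that gave 46.0.
  - A top-view rim fit of the placed medium tier was poor because the view was partly blocked, and a top-view colour mask of the finial's knob failed. I did not use either one.

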